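# Push a loaded ware tray across the gap between two stands

## Robot

A 6-joint arm with a two-finger parallel gripper is mounted at the origin on a cart in front of the work surface, level with it; the furniture and walls round the work are solid. World frame = base frame: x ahead of the robot, y to its left, z up, the work surface at z = 0. Lengths are in m, angles in rad, forces in N, time in s.
With the tool pointing down it reaches from about 0.375 to 0.9 m from the base axis. Payload 3.1 kg.
Tool frame: the origin (TCP) lies between the finger pads; the fingertips stand manip.nose_length ahead of it and the grasp point (between the pads) lies 5 mm behind it (manip.nose_length is the distance from the TCP to the fingertips, in m); z points along the fingers, y is the line along which they close (so a half turn about z gives the same grasp; the last joint's range is limited). The gripper opens to 85 mm and grips with 20 to 120 N. Pads are 22 mm wide; open, the fingers measure 114 mm over their backs; the gripper's body (76 mm by 85 mm) begins 54 mm behind the grasp point. The pads swing forward as they close: fully open they stand 13 mm farther back than shut.
Start: joints at [1.038, 0.527, 1.433, -0, 1.181, -0.178], TCP at [0.217, 0.586, 0.245] pointing down, gripper open.
Joint ranges: [-3.08, 3.08], [-0.75, 2.2], [0.22, 2.44], [-1.43, 4.57], [0, 2.65], [-2.85, 2.85]. Speed limits (rad/s): [2.79, 2.79, 3.14, 3.14, 3.14, 3.14].

## Interface

Orientations are given as a unit quaternion [x, y, z, w].
In Python, from station import monitor, eyes, job, manip gives the robot as it stands.
- The arm moves only by the shell command python3 -m pendant 'ROWS' [FORCE]. ROWS is JSON, a list that holds one entry, the list of rows, each a list of 7 numbers: the shift along the tool's x, y, z as a fraction of full scale, then the turn, a rotation vector about the tool's x, y, z as a fraction of full scale, then the opening, from 0 (shut) to 1 (fully open). A call has 1 to 20 rows; each row shifts and turns the commanded pose from where the row before left it, along the tool's axes as they then stand; what a row does not reach is not made up. Full scale, the value 1, is 800 mm for a shift and 0.12 rad for a turn. A row lasts 1/10 s, in which the tool goes at most 50 mm and 8.59 degrees, less where a joint would pass 70% of its speed; a pose out of reach is approached as far as the arm can. A call with a number of a shift or a turn outside -1 to 1 is refused whole. A call with a gripper value outside its range is refused whole. The fingers move at their own pace and stop on an object; FORCE is the grip in N (left out, the last holds). Time passes only in rows, so rows that do not move let the fingers close. It gives the time, the measured TCP pose, the force, the opening and the grip force at its end, in the units of the state.
- monitor.sense(): the state, without advancing time (a new reading comes with each control period).
- eyes.snapshot(name): name is "scene" or "top"; returns a dict with "pixels" (400x640x3 uint8, red, green, blue), "depth" (400x640 float32, m along the optical axis (not along the pixel's ray), 0 where there is no reading), "intrinsics" (3x3 intrinsics, pixels), "eye" and "attitude" of the camera in the world. Camera axes: x right, y down, z forward; pixel columns grow to the right and rows downward; lengths in m; the calibration is good to about 2 mm. A picture is of the moment at which its call begins.
- job.sign_off(): hands the job in; it is judged then, once.
The state is a dict: "t": time; "q": joint angles; "qd": joint speeds; "tau": joint torques, N m; "tcp_pos": TCP position; "tool_rot": TCP orientation; "force": force on the tool from outside, world axes, zero at the start; "ft_torque": the same for the moment, N m; "finger_gap": opening from 0.0 (shut) to 1.0 (fully open); "gripper_force": force on a finger pad.
Only numpy, scipy, OpenCV 4.12 (cv2) and the standard library are available. Lean on these libraries where they do the work, as an engineer would, in place of code of your own. Each camera call takes 0.05 s, during which the arm holds its last target. There are 200 camera calls.

## Task

Two low wooden stands stand end to end with a gap between them; on one of them is a plywood tray with a plaster mould half in it. Push this tray across the gap on to the other stand, until the whole tray rests there, square with the stand and roughly in its middle, with the mould half still standing in the tray. Slide it all the way: do not lift it, and do not let it tip or sag into the gap.

Things in the scene. Friction and masses are not known exactly. Their poses are not given: they have to be found in the camera images.
- tray: loaded plywood tray, 130 mm wide (x), 170 mm long (y, within 7 degrees of the line between the stands at the start), 0.25 to 0.5 kg. End walls (outer faces at y +-85 mm) 36 mm high, 8 mm thick; side walls 24 mm high; floor 8 mm thick; lower end edges rounded. Origin: centre of its underside, 60 mm above the bench. A like but empty tray lies on the bench as a bystander
- mould_half: white plaster mould half, a block 66 x 105 x 50 mm (x, y, z), 0.32 kg, standing loose within 15 mm of the middle of the tray, its long side along the tray's length. Origin: centre of its underside; its top is 58 mm above the tray's underside
- start_stand: the stand that bears the tray at the start (on the left or the right): fixed, flat wooden top 200 mm (x) by 220 mm (y), 60 mm above the bench, edges rounded to 6 mm, dark steel legs. Origin: under its centre, at the height of the bench. The other stand lies on its +y or -y side: the line from this origin to the other's is the way to push
- other_stand: the stand on which the tray must end: fixed, the same shape and size, top also 60 mm above the bench, parallel to the first and in line with it along y within 10 mm. Between the ends of the tops is an open gap of 50 to 65 mm. Origin: under its centre, at the height of the bench
Not all that is in view belongs to the job. Leave any purple look-alike of the mould_half alone.

How it is judged:
At the end, for the whole second after the job is handed in: The tray rests flat and still on the other stand, its middle within 30 mm across (stand's x) and 22 mm along (stand's y) of the stand's middle and within 10 degrees of square with it, and the mould half stands flat on the tray's floor (x of tray in the frame of other_stand between -0.03 and 0.03 m and y of tray in the frame of other_stand between -0.022 and 0.022 m and angle between the y axis of tray and the y axis of other_stand, either way round below 0.175 rad and height (world z) of tray between 0.056 and 0.064 m and angle between tray's own z axis and vertical below 0.05 rad and linear speed of tray below 0.02 m/s and z of mould_half in the frame of tray between 0.004 and 0.014 m and horizontal distance between mould_half and tray below 0.045 m and angle between mould_half's own z axis and vertical below 0.1 rad); the robot touches nothing.
It fails at once if the tray tips by more than about 6 degrees (angle between tray's own z axis and vertical above 0.1 rad).
It fails at once if the middle of the tray's underside sags more than 8 mm below the level of the stand tops (height (world z) of tray below 0.052 m).
It fails at once if the tray is lifted: the middle of its underside rises more than 15 mm above the stand tops (height (world z) of tray above 0.075 m).
It also fails if it takes over 40 s, if anything falls off the work surface, if the arm or the gripper's body presses on something with over 40 N, if the wrist force passes 120 N, or if a joint passes its speed limit or range.

## Working session

There is one attempt and no reset: what is moved stays moved. The work goes in short steps, Python scripts to look and compute and a shell command to move; the robot and the scene stay as the last step left them, time stands still between calls to the robot, and variables do not carry over. Pictures are saved under pics/ and viewed, at most 10 in all, crops included, and the job is handed in when it is done.

```bash
mkdir -p pics; ls
python3 - <<'E'
from station import monitor, eyes, job, manip
import cv2,numpy as np
print(monitor.sense(), manip.nose_length)
for n in("scene","top"):
    s=eyes.snapshot(n); cv2.imwrite(f"pics/{n}0.png",s["pixels"][:,:,::-1]); np.savez(f"{n}0.npz",**s)
    print(n,s["eye"],s["attitude"],s["intrinsics"])
E
```

```text
pics
{'t': 0.0, 'q': array([ 1.03750226e+00,  5.28493430e-01,  1.43393149e+00,  2.57417412e-05,
        1.18138908e+00, -1.78513995e-01]), 'qd': array([-0.00030011,  0.00127627, -0.00092959,  0.00063396, -0.00204184,
       -0.00050686]), 'tau': array([ 1.69903371e-03, -4.42356455e+01, -1.78022647e+01, -2.44709745e-04,
        8.54040845e-03, -1.23083171e-05]), 'tcp_pos': array([0.21672856, 0.58547543, 0.24430755]), 'tool_rot': array([ 1.76465883e-01,  9.84306130e-01, -1.03692424e-03, -3.98157310e-04]), 'force': array([-0.06714728,  0.29939428, -0.57177419]), 'ft_torque': array([0.01507409, 0.02613507, 0.01614394]), 'gripper_force': 0.0, 'finger_gap': 0.9931317107674738} 0.014
scene [-0.05558882 -0.84768666  1.05842717] [ 0.88606569 -0.25956306  0.11736868 -0.36570371] [[494.39565757   0.         317.04977879]
 [  0.         494.39565757 195.75880945]
 [  0.           0.           1.        ]]
top [ 0.26468491 -0.00969156  1.44035369] [-0.70226272  0.70647434 -0.06185439  0.06241077] [[442.05788297   0.         320.60061507]
 [  0.         442.05788297 201.99544576]
 [  0.           0.           1.        ]]
```

View pics/top0.png

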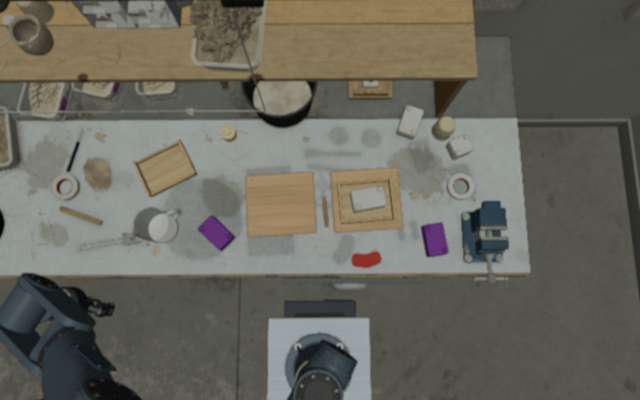

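View pics/scene0.png

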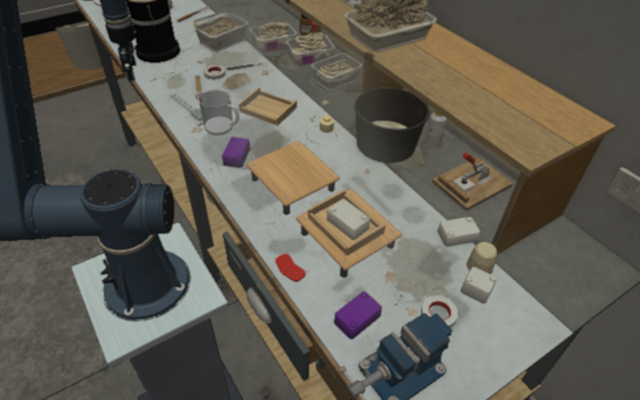

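The top view shows the robot at the bottom, with world x up and y left. The loaded tray is on the right stand (pixels ~366,199), and the empty stand is to its left (~281,204), so the push goes along +y. An empty tray (165,168) and purple blocks (216,232 and 434,239) are bystanders. The scene view agrees.

```bash
cat > h.py <<'E'
import numpy as np,cv2
from scipy.spatial.transform import Rotation as R
def cloud(s):
    d=s["depth"];K=s["intrinsics"];v,u=np.mgrid[:400,:640]
    P=np.stack([(u-K[0,2])/K[0,0]*d,(v-K[1,2])/K[1,1]*d,d],-1)
    P=P@R.from_quat(s["attitude"]).as_matrix().T+s["eye"];P[d<=0]=np.nan;return P
def rect(P,lo,hi,x,y,name):
    m=(P[...,2]>lo)&(P[...,2]<hi)&(P[...,0]>x[0])&(P[...,0]<x[1])&(P[...,1]>y[0])&(P[...,1]<y[1])
    n,l,st,_=cv2.connectedComponentsWithStats(m.astype(np.uint8),connectivity=8)
    if n<2: print(name,"none");return
    k=1+st[1:,4].argmax();p=P[l==k]
    c,s,a=cv2.minAreaRect((p[:,:2]*1000).astype(np.float32))
    print(name,"n",len(p),"centre",np.round(c,1),"size",np.round(s,1),"ang",round(a,1),"zmed",round(np.median(p[:,2])*1000,1))
def measure(s,xr=(.3,.75)):
    P=cloud(s)
    rect(P,.045,.071,xr,(-.3,.4),"stand (largest)")
    rect(P,.045,.071,xr,(-.03,.3),"left stand")
    rect(P,.045,.13,xr,(-.4,-.04),"right stand+load")
    rect(P,.077,.13,xr,(-.4,.3),"tray (all above 77)")
    rect(P,.09,.103,xr,(-.4,.3),"tray walls")
    rect(P,.107,.13,xr,(-.4,.3),"mould")
E
python3 - <<'E'
from h import *
for n in("top","scene"):
    print(n);measure(dict(np.load(n+"0.npz")))
E
```

```text
top
stand (largest) n 4266 centre [509.  119.5] size [201.3 220.5] ang 3.4 zmed 60.5
left stand n 4266 centre [509.  119.5] size [201.3 220.5] ang 3.4 zmed 60.5
right stand+load n 4227 centre [ 521.3 -153.3] size [200.8 220.3] ang 3.4 zmed 66.5
tray (all above 77) n 762 centre [ 515.9 -155.1] size [ 66.  104.7] ang 10.2 zmed 110.1
tray walls n 114 centre [ 518.4 -230.7] size [127.    9.5] ang 4.7 zmed 96.2
mould n 607 centre [ 515.5 -155.3] size [ 64.1 103.1] ang 9.7 zmed 111.0
scene
stand (largest) n 3292 centre [505.8 117.6] size [204.5 222.8] ang 3.8 zmed 59.5
left stand n 3292 centre [505.8 117.6] size [204.5 222.8] ang 3.8 zmed 59.5
right stand+load n 4627 centre [ 520.6 -154.8] size [203.3 221.9] ang 3.4 zmed 69.0
tray (all above 77) n 1883 centre [ 511.5 -151.2] size [134.5 175.9] ang 5.3 zmed 95.1
tray walls n 155 centre [ 517.7 -232.5] size [129.5  11. ] ang 4.3 zmed 94.5
mould n 613 centre [ 513.6 -156.8] size [ 65.2 101.8] ang 10.2 zmed 109.9
```

```bash
python3 -m pendant '[[[0,0,0,0,0,0.964,1],[0,0,0,0,0,0.964,1],[0,0,0,0,0,0.964,1],[0,0,0,0,0,0.964,1],[0,0,0,0,0,0.964,1],[0,0,0,0,0,0.964,1],[0,0,0,0,0,0.964,1],[0,0,0,0,0,0.964,1],[0,0,0,0,0,0.964,1],[0,0,0,0,0,0.964,1],[0,0,0,0,0,0,1]]]'
cat > w.py <<'E'
import sys,numpy as np
from station import monitor
from scipy.spatial.transform import Rotation as R
s=monitor.sense();M=R.from_quat(s["tool_rot"]).as_matrix()
print("t",s["t"],"tcp",s["tcp_pos"].round(4),"yaw x",np.degrees(np.arctan2(M[1,0],M[0,0])).round(2),"z",M[:,2].round(4),"F",s["force"].round(2))
if len(sys.argv)>1:
    d=np.array(eval(sys.argv[1]))-s["tcp_pos"];print("tool shift, fraction of scale",(M.T@d/.8).round(4))
E
python3 w.py '[.519,-.29,.22]'
```

```text
t: 1.2
tcp_pos: [0.2169, 0.5857, 0.2448]
tool_rot: [0.686, 0.728, -0.001, 0.0]
force: [0.3, -0.1, -0.2]
finger_gap: 0.998
gripper_force: 0.0
t 1.2 tcp [0.2169 0.5857 0.2448] yaw x 93.4 z [-6.0e-04 -1.1e-03 -1.0e+00] F [ 0.3  -0.12 -0.19]
tool shift, fraction of scale [-1.1151  0.312   0.0319]
```

```bash
python3 -m pendant '[[[-0.05,0.03,0,0,0,0,1],[-0.05,0.03,0,0,0,0,1],[-0.05,0.03,0,0,0,0,1],[-0.05,0.03,0,0,0,0,1],[-0.05,0.03,0,0,0,0,1],[-0.05,0.03,0,0,0,0,1],[-0.05,0.03,0,0,0,0,1],[-0.05,0.03,0,0,0,0,1],[-0.05,0.006,0,0,0,0,1],[-0.05,0.006,0,0,0,0,1],[-0.05,0.006,0,0,0,0,1],[-0.05,0.006,0,0,0,0,1],[-0.05,0.006,0,0,0,0,1],[-0.05,0.006,0,0,0,0,1],[-0.05,0.006,0,0,0,0,1],[-0.05,0.006,0,0,0,0,1],[-0.05,0.006,0,0,0,0,1],[-0.05,0.006,0,0,0,0,1],[-0.05,0.006,0,0,0,0,1],[-0.05,0.006,0,0,0,0,1]]]'; python3 w.py '[.519,-.29,.079]'
```

```text
t: 3.2
tcp_pos: [0.5135, -0.1994, 0.2452]
tool_rot: [0.685, 0.729, 0.0, -0.0]
force: [0.9, 0.2, -0.2]
finger_gap: 0.998
gripper_force: 0.0
t 3.2 tcp [ 0.5135 -0.1994  0.2452] yaw x 93.54 z [-2.e-04  3.e-04 -1.e+00] F [ 0.93  0.16 -0.21]
tool shift, fraction of scale [-1.135e-01 -1.000e-04  2.077e-01]
```

```bash
python3 -m pendant '[[[-0.04,0,0,0,0,0,1],[-0.04,0,0,0,0,0,1],[-0.035,0,0,0,0,0,1],[0,0,0.03,0,0,0,1],[0,0,0.04,0,0,0,1],[0,0,0.04,0,0,0,1],[0,0,0.04,0,0,0,1],[0,0,0.03,0,0,0,1],[0,0,0.02,0,0,0,1],[0,0,0.008,0,0,0,1],[0,0,0,0,0,0,1],[0,0,0,0,0,0,1]]]'; python3 w.py '[.519,-.25,.079]'
python3 -c "
from station import eyes
import cv2
s=eyes.snapshot('scene');cv2.imwrite('pics/scene1.png',cv2.resize(s['pixels'][150:350,250:500,::-1],None,fx=3,fy=3))"
```

```text
t: 4.4
tcp_pos: [0.5195, -0.29, 0.0796]
tool_rot: [0.686, 0.728, 0.0, 0.001]
force: [-0.7, -0.5, 1.1]
finger_gap: 1.004
gripper_force: 0.0
t 4.4 tcp [ 0.5195 -0.29    0.0796] yaw x 93.44 z [ 1.e-03 -8.e-04 -1.e+00] F [-0.67 -0.52  1.06]
tool shift, fraction of scale [0.0499 0.0024 0.0007]
```

View pics/scene1.png

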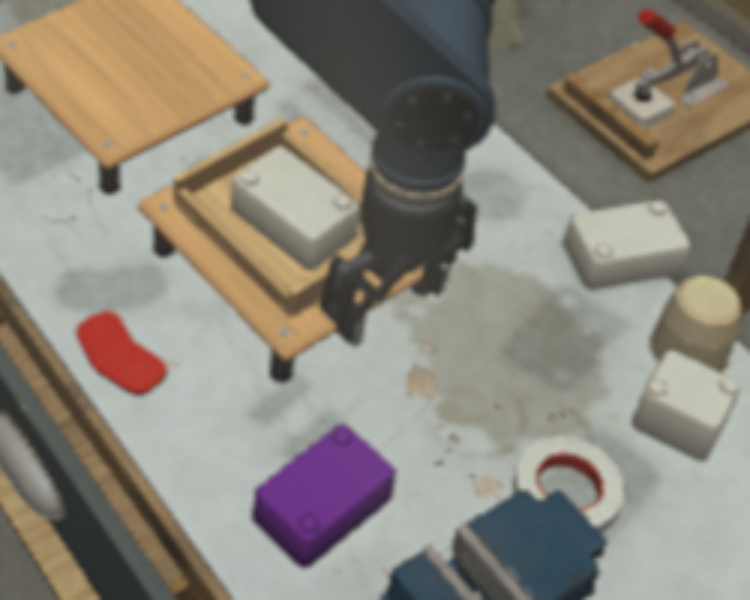

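The near end wall is in front of both fingers, which stand about 45 mm behind it (around (345,290) and (435,275) in the crop), with nothing in the way.

```bash
python3 -m pendant '[[[0.01,0,0,0,0,0,1],[0.01,0,0,0,0,0,1],[0.01,0,0,0,0,0,1],[0.008,0,0,0,0,0,1],[0.006,0,0,0,0,0,1],[0.005,0,0,0,0,0,1],[0.005,0,0,0,0,0,1],[0.005,0.0003,0,0,0,0,1],[0.005,0.0003,0,0,0,0,1],[0.005,0.0003,0,0,0,0,1],[0.005,0.0003,0,0,0,0,1],[0.005,0.0003,0,0,0,0,1]]]'
python3 - <<'E'
from h import *
from station import eyes
s=eyes.snapshot("scene");measure(s)
E
```

```text
t: 5.65
tcp_pos: [0.5168, -0.2265, 0.079]
tool_rot: [0.686, 0.728, 0.0, 0.0]
force: [0.2, -4.0, -1.0]
finger_gap: 0.997
gripper_force: 1.8
stand (largest) n 3299 centre [507.  118.6] size [203.7 226.5] ang 3.6 zmed 59.5
left stand n 3299 centre [507.  118.6] size [203.7 226.5] ang 3.6 zmed 59.5
right stand+load n 4000 centre [ 519.5 -154.5] size [202.9 222.8] ang 3.1 zmed 65.8
tray (all above 77) n 1453 centre [ 508.8 -143. ] size [144.4 196.3] ang 3.6 zmed 96.6
tray walls n 134 centre [508.5 -50.8] size [130.1  12.4] ang 3.8 zmed 94.4
mould n 447 centre [ 513.7 -130. ] size [67.1 87.5] ang 10.2 zmed 109.8
```

```bash
python3 -m pendant '[[[0.006,0.0003,0,0,0,0,1],[0.006,0.0003,0,0,0,0,1],[0.006,0.0003,0,0,0,0,1],[0.006,0.0003,0,0,0,0,1],[0.006,0.0003,0,0,0,0,1],[0.006,0.0003,0,0,0,0,1],[0.006,0.0003,0,0,0,0,1],[0.006,0.0003,0,0,0,0,1],[0.006,0.0003,0,0,0,0,1],[0.006,0.0003,0,0,0,0,1],[0.006,0.0003,0,0,0,0,1],[0.006,0.0003,0,0,0,0,1],[0.006,0.0003,0,0,0,0,1],[0.006,0.0003,0,0,0,0,1]]]'
python3 - <<'E'
from h import *
from station import eyes
s=eyes.snapshot("scene");measure(s);cv2.imwrite('pics/scene2.png',cv2.resize(s['pixels'][100:300,220:470,::-1],None,fx=3,fy=3))
E
```

```text
t: 7.1
tcp_pos: [0.5159, -0.1588, 0.079]
tool_rot: [0.686, 0.728, -0.0, 0.0]
force: [-0.4, -4.9, 0.9]
finger_gap: 0.997
gripper_force: 2.3
stand (largest) n 5905 centre [513.9 -18.8] size [205.4 495.7] ang 2.6 zmed 59.5
left stand n 2750 centre [506.5 103. ] size [204.1 253.9] ang 4.7 zmed 59.6
right stand+load n 4236 centre [ 518.6 -151.3] size [201.6 229.4] ang 3.2 zmed 60.4
tray (all above 77) n 1335 centre [508.6 -75.3] size [139.  198.6] ang 2.5 zmed 95.6
tray walls n 132 centre [507.   16.4] size [127.   15.2] ang 2.5 zmed 94.5
mould n 380 centre [512.8 -60. ] size [65.1 81.7] ang 9.8 zmed 110.0
```

View pics/scene2.png

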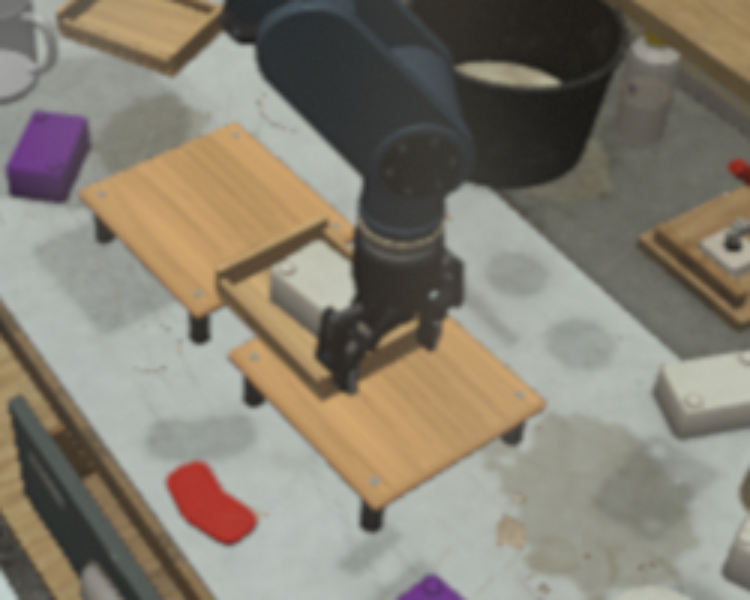

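The tray now bridges the gap, level. Its leading wall (~270,250 in the crop) is over the far stand's edge, and the mould is upright.

```bash
python3 -m pendant '[[[0.006,0.0003,0,0,0,0,1],[0.006,0.0003,0,0,0,0,1],[0.006,0.0003,0,0,0,0,1],[0.006,0.0003,0,0,0,0,1],[0.006,0.0003,0,0,0,0,1],[0.006,0.0003,0,0,0,0,1],[0.006,0.0003,0,0,0,0,1],[0.006,0.0003,0,0,0,0,1],[0.006,0.0003,0,0,0,0,1],[0.006,0.0003,0,0,0,0,1],[0.006,0.0003,0,0,0,0,1],[0.006,0.0003,0,0,0,0,1],[0.006,0.0003,0,0,0,0,1],[0.006,0.0003,0,0,0,0,1],[0.006,0.0003,0,0,0,0,1],[0.006,0.0003,0,0,0,0,1]]]'
python3 - <<'E'
from h import *
from station import eyes
s=eyes.snapshot("scene");measure(s)
E
```

```text
t: 8.75
tcp_pos: [0.515, -0.0818, 0.0789]
tool_rot: [0.686, 0.728, -0.0, -0.0]
force: [0.3, -4.8, 2.3]
finger_gap: 0.999
gripper_force: 2.5
stand (largest) n 6127 centre [511.8 -18.1] size [201.9 496. ] ang 3.1 zmed 59.5
left stand n 1817 centre [506.3 101.6] size [199.9 256.5] ang 3.0 zmed 59.6
right stand+load n 4738 centre [ 518.6 -150.7] size [201.4 229.4] ang 3.6 zmed 59.8
tray (all above 77) n 1199 centre [505.8   1. ] size [140.5 197.2] ang 3.0 zmed 95.2
tray walls n 123 centre [505.9  92.5] size [128.7  13.4] ang 3.6 zmed 94.5
mould n 300 centre [510.5  17.9] size [64.4 76.8] ang 6.9 zmed 109.8
```

```bash
python3 -m pendant '[[[0.006,0.0003,0,0,0,0,1],[0.006,0.0003,0,0,0,0,1],[0.006,0.0003,0,0,0,0,1],[0.006,0.0003,0,0,0,0,1],[0.006,0.0003,0,0,0,0,1],[0.006,0.0003,0,0,0,0,1],[0.006,0.0003,0,0,0,0,1],[0.006,0.0003,0,0,0,0,1],[0.006,0.0003,0,0,0,0,1],[0.006,0.0003,0,0,0,0,1],[0.006,0.0003,0,0,0,0,1],[0.006,0.0003,0,0,0,0,1],[0.006,0.0003,0,0,0,0,1],[0.006,0.0003,0,0,0,0,1],[0.006,0.0003,0,0,0,0,1],[0.006,0.0003,0,0,0,0,1],[0.006,0.0003,0,0,0,0,1],[0.006,0.0003,0,0,0,0,1],[0.004,0,0,0,0,0,1],[0,0,0,0,0,0,1]]]'
python3 - <<'E'
from h import *
from station import eyes
for n in("scene","top"):
    measure(eyes.snapshot(n))
E
```

```text
t: 10.8
tcp_pos: [0.5135, 0.0082, 0.0788]
tool_rot: [0.686, 0.728, -0.0, -0.001]
force: [-0.2, -1.7, 0.3]
finger_gap: 1.001
gripper_force: 0.9
stand (largest) n 4540 centre [ 519.3 -153.7] size [201.9 223.4] ang 3.1 zmed 59.4
left stand n 1145 centre [507.1 116.8] size [203.6 224.8] ang 3.7 zmed 59.4
right stand+load n 4539 centre [ 519.3 -153.7] size [201.9 223.4] ang 3.1 zmed 59.4
tray (all above 77) n 1099 centre [507.2  92.2] size [142.9 197.9] ang 3.6 zmed 94.9
tray walls n 110 centre [505.4 183.8] size [131.3  15.2] ang 3.9 zmed 94.7
mould n 255 centre [508.4 113. ] size [65.3 72.3] ang 4.0 zmed 109.8
stand (largest) n 4003 centre [ 521.  -153.3] size [200.9 220.3] ang 3.5 zmed 60.4
left stand n 144 centre [593.5 142.2] size [29.4 96.6] ang 3.3 zmed 60.5
right stand+load n 4004 centre [ 521.  -153.3] size [200.9 220.3] ang 3.5 zmed 60.4
tray (all above 77) none
tray walls none
mould none
```

```bash
python3 -m pendant '[[[0.004,0.0002,0,0,0,0,1],[0.004,0.0002,0,0,0,0,1],[0.004,0.0002,0,0,0,0,1],[0.004,0.0002,0,0,0,0,1],[0.004,0.0002,0,0,0,0,1],[0,0,0,0,0,0,1],[-0.005,0,0,0,0,0,1],[-0.015,0,0,0,0,0,1],[-0.03,0,0,0,0,0,1],[-0.03,0,0,0,0,0,1],[0,0,-0.03,0,0,0,1],[0,0,-0.05,0,0,0,1],[0,0,-0.05,0,0,0,1],[-0.05,0,0,0,0,0,1],[-0.05,0,0,0,0,0,1],[-0.05,0,0,0,0,0,1],[-0.05,0,0,0,0,0,1],[-0.05,0,0,0,0,0,1],[-0.05,0,0,0,0,0,1],[0,0,0,0,0,0,1]]]'
python3 - <<'E'
from h import *
from station import eyes
for n in("scene","top"):
    s=eyes.snapshot(n);measure(s)
cv2.imwrite('pics/top3.png',cv2.resize(s['pixels'][120:280,200:460,::-1],None,fx=3,fy=3))
E
```

```text
t: 12.9
tcp_pos: [0.5325, -0.2868, 0.1832]
tool_rot: [0.688, 0.726, -0.0, 0.003]
force: [0.9, 0.2, -0.2]
finger_gap: 1.0
gripper_force: 0.0
stand (largest) n 4185 centre [ 519.  -155.1] size [202.3 224.4] ang 3.8 zmed 59.4
left stand n 1515 centre [506.3 116.1] size [202.9 223.1] ang 4.4 zmed 59.6
right stand+load n 4183 centre [ 519.5 -155.9] size [202.1 223.6] ang 3.3 zmed 59.4
tray (all above 77) n 1467 centre [510.3 118.8] size [134.4 176.8] ang 3.2 zmed 94.4
tray walls n 123 centre [493.2  94.6] size [ 52.4 114.1] ang 41.2 zmed 95.9
mould n 447 centre [512.8 112.9] size [ 65.6 105.3] ang 6.8 zmed 110.1
stand (largest) n 1150 centre [508.2 120.9] size [200.9 217.2] ang 3.0 zmed 60.5
left stand n 1150 centre [508.2 120.9] size [200.9 217.2] ang 3.0 zmed 60.5
right stand+load n 833 centre [ 574.1 -178. ] size [ 99.4 157.9] ang 1.5 zmed 60.4
tray (all above 77) n 689 centre [514.8 114.8] size [ 66.5 103.6] ang 9.0 zmed 110.4
tray walls n 118 centre [507.  200.4] size [128.6   9.4] ang 2.7 zmed 96.2
mould n 565 centre [514.9 115. ] size [ 65.6 103. ] ang 8.3 zmed 111.1
```

View pics/top3.png

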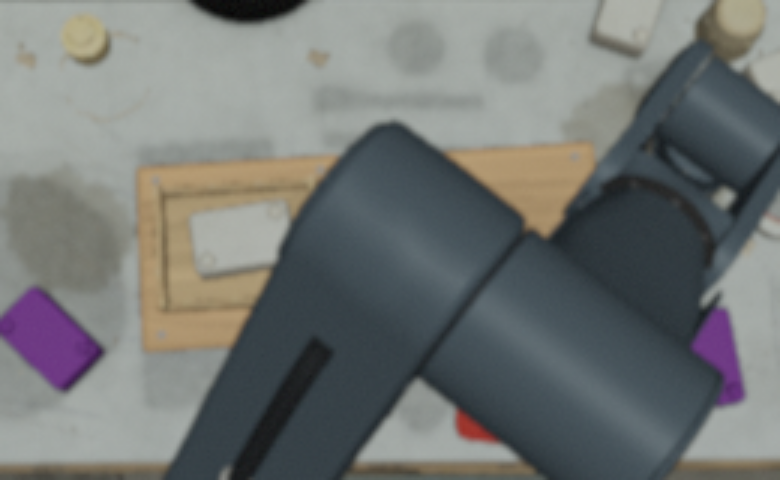

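The tray is on the left stand (crop ~165–310 × 190–310) with the mould upright in it. Its centre is (510,119) against the stand's (508,119.5), square to within 1°, and the arm is clear.

```bash
python3 -c "
from station import job;print(job.sign_off())"
```

```text
the job is handed in; nothing more can be done
None
```

I slid the tray across the gap on to the other stand and handed the job in; my last measurement put it within about 3 mm of the stand's middle and 1° of square, with the mould half upright, but sign-off returned no verdict.

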